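# Strip the forming die after pressing a silver dish

### The job

The silver dish is pressed, so strip the die set from the top down and put each part away: break the jammed pressure plug loose by twisting it a good 60 degrees while it sits in its ring, pull it out and stand it nose down in the hole of its square wooden stand, then lay the eared ring flat, ears down, over the peg of the round wooden rest. Set the silver dish, brim down, gently on the middle of the black charcoal block for soldering, and lay the die block flat, boss up, lengthwise in the wooden cradle between its two end lips.

Things in the scene. Friction and masses are not known exactly. Their poses are not given: they have to be found in the camera images.
- plug_mid (a point): Steel pressure plug, 38 mm tall, 0.2 kg; point on its axis, half-way up. From it along z: tapered nose 24 mm thick -19 to -7 mm, knurled shoulder 42 mm wide -7 to -2, neck, dark cross bar (grip) 46 mm along x, 11 mm thick, +6 to +19. Jammed in the ring (pulled straight, 18 N, it lifts the ring); twisted 30 degrees or more either way (0.22 N m) it lifts out freely. Bar at first square to the ears.
- ring_mid (a point): Hold-down ring, steel, second in the stack, 28 mm tall, 0.34 to 0.48 kg; point on its axis, half-way up. Collar 44 mm wide, bore 36 mm in its lower 16 mm; two ears along y at its foot, 20 mm wide, 8 mm thick, reach 44 mm from the axis, their holes loose over the shoe's dowels: it cannot turn, lift it straight up 15 mm before moving sideways. Rests on the dish's brim. Take the collar across x.
- dish_mid (a point): Pressed silver dish, hat-shaped, third in the stack, 15 mm tall, 0.06 kg; point on its axis, half-way up. Flat brim 52 mm wide, 2.5 mm thick, at the bottom; round crown 30 mm wide, closed on top, hollow below. Sits loosely over the die's boss (10 mm high, raise it clear). At first only the brim shows round the ring. Take it by the crown.
- die_mid (a point): Forming die, steel block 60 mm wide (x), 84 mm long (y), 18 mm thick, 0.48 to 0.78 kg, bottom of the stack; point in the middle of the block, 9 mm over its underside. On top a boss 22 mm wide, 10 mm high; two holes on its y axis lie loosely over the shoe's dowels, which stand 14 mm out of its top: raise it straight by 40 mm before moving sideways. Take it across x.
- shoe_top (a point): Die shoe, fixed dark steel plate 76 x 108 x 14 mm (x, y, z) under the stack; point in the middle of its top face, 14 mm over the worktop. Two upright dowels 8 mm thick, 32 mm tall, on its y axis 32 mm from the middle. The stack stands centred on it, die and ring with its x and y axes.
- stand_hole (a point): Plug stand, fixed square wooden block 66 x 66 x 26 mm with a round hole 36 mm wide, 20 mm deep, chamfered; the point is the middle of the hole's mouth, level with the top. The plug's shoulder rests on the top.
- rest_top (a point): Ring rest, fixed round wooden disc 90 mm in diameter, 14 mm thick, with a dark peg in the middle, 18 mm thick and 13 mm tall; the point is at the foot of the peg, level with the disc's top. The ring lies flat on the disc round the peg, its ears pointing any way.
- cradle_floor (a point): Die cradle, fixed wooden board 72 mm (x) by 112 mm (y), floor 10 mm over the worktop, grey lining, with a dark lip 6 mm thick and 8 mm tall at each end, 100 mm apart along y; long sides open. The point is the middle of the floor. The die lies flat in it, its length along y (either way round).
- charcoal_top (a point): Black charcoal soldering block, fixed, 34 x 50 x 26 mm (x, y, z), a thin wire looped round its foot; the point is the middle of its top face.

How it is judged:
By the outcome, as a careful person would: the job done as asked, in the order asked, and still so for the second after the job is handed in, with the robot touching nothing.
It also fails if it takes over 115 s, if anything falls off the work surface, if the arm or the gripper's body presses on something with over 40 N, if the wrist force passes 120 N, or if a joint passes its speed limit or range.

### The arm

A 6-joint arm with a two-finger parallel gripper is mounted at the origin on a cart in front of the work surface, level with it; the furniture and walls round the work are solid. World frame = base frame: x ahead of the robot, y to its left, z up, the work surface at z = 0. Lengths are in m, angles in rad, forces in N, time in s.
With the tool pointing down it reaches from about 0.3 to 0.775 m from the base axis. Payload 14.6 kg.
Tool frame: the origin (TCP) lies at the centre of the arm's flange, where the gripper is bolted on; the fingertips stand 199 mm ahead of it and the grasp point (between the pads) lies ctrl.tcp_to_grasp ahead of it (ctrl.tcp_to_grasp is the distance from the TCP to the grasp point, in m); z points along the fingers, y is the line along which they close (so a half turn about z gives the same grasp; the last joint's range is limited). The gripper opens to 94 mm and grips with 3 to 60 N. Pads are 16 mm wide; open, the fingers measure 119 mm over their backs; the gripper's body (75 mm by 177 mm) begins 78 mm behind the grasp point.
Start: joints at [1.126, 0.3, 1.521, -0, 1.321, -0.067], TCP at [0.203, 0.511, 0.405] pointing down, gripper open.
Joint ranges: [-3.03, 3.03], [-0.79, 2.21], [0.23, 2.52], [-1.04, 4.18], [0, 3.07], [-2.55, 2.55]. Speed limits (rad/s): [2.22, 2.22, 2.57, 3.14, 3.14, 3.14].

### API

Orientations are given as [roll, pitch, yaw] about the fixed x, y, z axes, in that order (R = Rz(yaw) Ry(pitch) Rx(roll)).
In Python, from station import ctrl gives the robot as it stands. The module is installed in compiled form; this text tells all that it offers.
- The arm moves only by the shell command python3 -m jog 'ROWS' [OPENING] [FORCE]. ROWS is JSON, a list of rows, each a list of 6 numbers: the shift along the tool's x, y, z in cm, then the turn, a rotation vector about the tool's x, y, z in rad. In form: [[tx, ty, tz, ax, ay, az], ...]. A call has 1 to 8 rows; each row is the pose to reach, as a shift and turn from the pose commanded when the call began, along the tool's axes at that moment; what a row does not reach only later rows make up. A row lasts 1/10 s, in which the tool goes at most 50 mm and 8.59 degrees, less where a joint would pass 70% of its speed; a pose out of reach is approached as far as the arm can. A call with a gripper value outside its range is refused whole. OPENING is the opening in per cent of the stroke, from 0 (shut) to 100 (fully open), set as the call begins (- or left out, the last holds). The fingers move at their own pace and stop on an object; FORCE is the grip in N (left out, the last holds). Time passes only in rows, so rows that repeat a pose let the fingers close. It gives the time, the measured TCP pose, the force, the opening and the grip force at its end, in the units of the state.
- ctrl.get_obs(): the state, without advancing time (a new reading comes with each control period).
- ctrl.camera(name): name is "side" or "top"; returns a dict with "img" (400x640x3 uint8, blue, green, red), "intrinsics" (3x3 intrinsics, pixels), "R" (3x3) and "t" (3): a world point X has camera coordinates R X + t. Camera axes: x right, y down, z forward; pixel columns grow to the right and rows downward; lengths in m; the calibration is good to about 2 mm. A picture is of the moment at which its call begins. There is no depth.
- ctrl.hand_in(): hands the job in; it is judged then, once.
The state is a dict: "time_s": time; "qpos": joint angles; "joint_vel": joint speeds; "tau": joint torques, N m; "ee_pos": TCP position; "eef_rot": TCP orientation; "force": force on the tool from outside, world axes, zero at the start; "moment": the same for the moment, N m; "grip_width": finger opening in m; "grip_force": force on a finger pad.
Only numpy, scipy, OpenCV 4.12 (cv2) and the standard library are available. Lean on these libraries where they do the work, as an engineer would, in place of code of your own. Each camera call takes 0.05 s, during which the arm holds its last target. There are 200 camera calls.

## Working session

There is one attempt and no reset: what is moved stays moved. The work goes in short steps, Python scripts to look and compute and a shell command to move; the robot and the scene stay as the last step left them, time stands still between calls to the robot, and variables do not carry over. Pictures are saved under pics/ and viewed, at most 14 in all, crops included, and the job is handed in when it is done.

```bash
ls; mkdir -p pics
python3 - <<'E'
from station import ctrl
import cv2
for n in("top","side"):
    c=ctrl.camera(n); cv2.imwrite(f"pics/{n}0.png",c["img"]); print(n,c["intrinsics"],c["R"],c["t"])
o=ctrl.get_obs(); print(ctrl.tcp_to_grasp,o)
E
```

```text
pics
top [[455.75998995   0.         322.4318403 ]
 [  0.         455.75998995 206.08633543]
 [  0.           0.           1.        ]] [[-2.52070523e-03 -9.99909687e-01  1.32009026e-02]
 [-9.91481055e-01  7.79902275e-04 -1.30248642e-01]
 [ 1.30226584e-01 -1.34167633e-02 -9.91393478e-01]] [0.01872905 0.52143554 0.956893  ]
side [[477.98407465   0.         317.2506927 ]
 [  0.         477.98407465 197.15701385]
 [  0.           0.           1.        ]] [[-0.99107165 -0.13329734 -0.00296879]
 [-0.10721689  0.81000309 -0.57654101]
 [ 0.07925611 -0.57107514 -0.81706282]] [0.53631657 0.08592981 0.95446536]
0.1804 {'time_s': 0.1, 'qpos': array([ 1.12640076e+00,  3.00398012e-01,  1.52154257e+00, -2.67683168e-05,
        1.32066941e+00, -6.65981605e-02]), 'joint_vel': array([ 0.0005769 , -0.0013547 , -0.0027321 , -0.00065757, -0.00060608,
       -0.00152127]), 'tau': array([ 3.09283256e-03, -5.32644582e+01, -3.53288662e+01,  7.09571620e-02,
        2.33519368e-02, -6.43673411e-05]), 'ee_pos': array([0.20286899, 0.51118018, 0.4041426 ]), 'eef_rot': array([-3.14057585e+00, -4.18316229e-05,  2.76380186e+00]), 'force': array([ 0.31388617, -0.49712737, -0.00370354]), 'moment': array([-0.04616408,  0.03843515,  0.01149968]), 'grip_force': 0.0, 'grip_width': 0.09364159717870107}
```

View pics/top0.png

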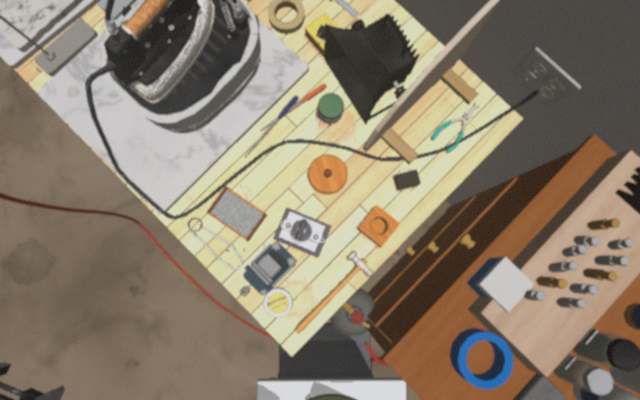

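View pics/side0.png

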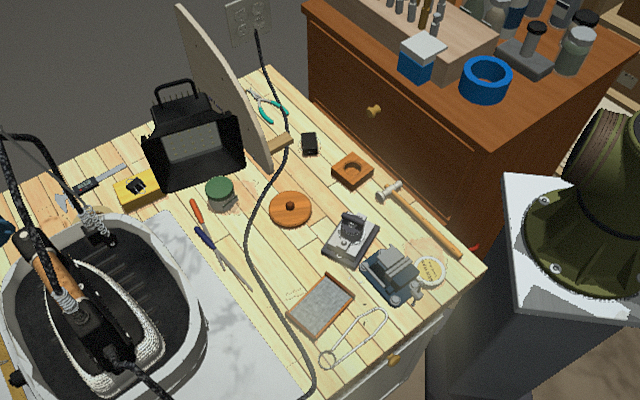

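The top view shows the rest disc (327,174), stand (379,226), charcoal (406,180), stack (303,231), cradle (237,212). The side view shows the same at (290,209), (352,170), (309,143), (350,237) and (320,306). Next I zoom in.

Run:
```python
import cv2
t=cv2.imread("pics/top0.png")[150:270,190:430]; s=cv2.imread("pics/side0.png")[125:345,245:425]
cv2.imwrite("pics/t1.png",cv2.resize(t,None,fx=3.3,fy=3.3,interpolation=cv2.INTER_CUBIC))
cv2.imwrite("pics/s1.png",cv2.resize(s,None,fx=2.7,fy=2.7,interpolation=cv2.INTER_CUBIC))
```

```text
(no output)
```

View pics/t1.png

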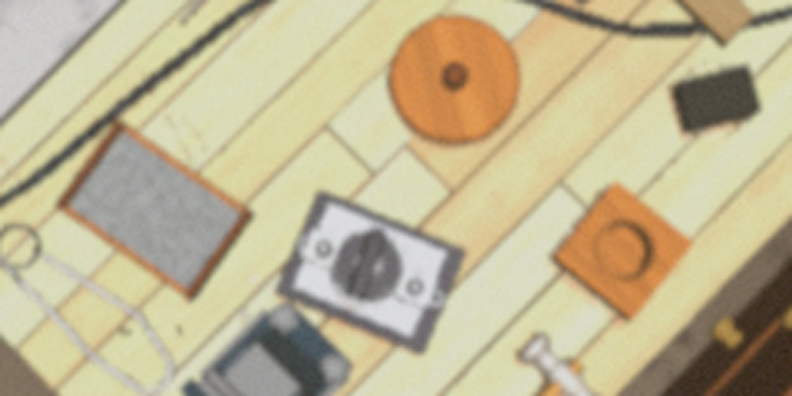

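View pics/s1.png

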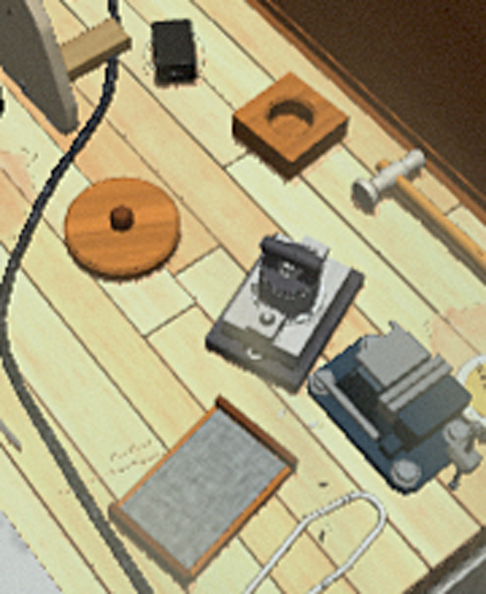

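```bash
cat > h.py <<'E'
import numpy as np,cv2
from station import ctrl
def ray(c,uv,z):
    uv=np.atleast_2d(np.float64(uv)); K,R,t=c["intrinsics"],c["R"],c["t"]
    d=np.c_[uv,np.ones(len(uv))]@np.linalg.inv(K).T@R; C=-R.T@t
    return (C+d*((z-C[2])/d[:,2])[:,None])[:,:2]
def proj(c,X):
    p=np.atleast_2d(X)@c["R"].T+c["t"]; p=p@c["intrinsics"].T; return p[:,:2]/p[:,2:]
def hull(m,near,r=45):
    k=np.zeros_like(m); cv2.circle(k,tuple(map(int,near)),r,255,-1); m=cv2.morphologyEx(m&k,cv2.MORPH_OPEN,np.ones((2,2)))
    cs=[q for q in cv2.findContours(m,cv2.RETR_EXTERNAL,cv2.CHAIN_APPROX_NONE)[0] if cv2.contourArea(q)>60]
    q=min(cs,key=lambda q:-cv2.contourArea(q)); h=cv2.convexHull(q); M=cv2.moments(h)
    return np.array([M["m10"]/M["m00"],M["m01"]/M["m00"]]),h
E
python3 - <<'E'
from h import *
np.set_printoptions(precision=4,suppress=True)
C={n:ctrl.camera(n) for n in("top","side")}
spec={"rest":((327,174),(290,209),.007),"stand":((379,226),(352,170),.013),"char":((406,180),(309,143),.013),"cradle":((237,212),(320,306),.010)}
for n in spec:
    for i,v in enumerate(("top","side")):
        im=C[v]["img"]; hsv=cv2.cvtColor(im,cv2.COLOR_BGR2HSV); p=spec[n][i]
        if n in("rest","stand"): m=cv2.inRange(hsv,(3,130,40),(17,255,255))
        elif n=="char": m=cv2.inRange(hsv,(0,0,0),(179,255,80))
        else: m=cv2.inRange(hsv,(0,0,60),(179,70,205))
        c,h=hull(m,p,{"rest":28,"stand":28,"char":17,"cradle":42}[n])
        r=cv2.minAreaRect(np.float32(ray(C[v],h[:,0],spec[n][2]))*1000)
        print(n,v,c,ray(C[v],c,spec[n][2])*1000,"rect",np.round(r[0],1),np.round(r[1],1),round(r[2],1))
tc=np.array([(318,192),(466,247),(422,353),(278,293)])/3.3+[190,150]
print("shoe top",ray(C["top"],tc,.014)*1000,ray(C["top"],tc,.014).mean(0))
sc=np.array([(262,238),(365,270),(302,378),(207,335)])/2.7+[245,125]
print("shoe side",ray(C["side"],sc,.014)*1000)
for n,cc,o,s,v in(("cradT",[(118,122),(252,214),(193,299),(62,203)],(190,150),3.3,"top"),("cradS",[(220,398),(297,462),(190,577),(110,505)],(245,125),2.7,"side")):
    q=ray(C[v],np.array(cc)/s+o,.018)*1000; print(n,q,q.mean(0))
E
```

```text
rest top [328.3094 174.7755] [[596.1983   4.0678]] rect [597.1   4.7] [85.8 84.9] 90.0
rest side [290.76   210.0043] [[595.0699  10.5114]] rect [595.    9.3] [87.6 89.6] 7.6
stand top [379.1613 226.6246] [[ 478.3204 -107.7506]] rect [ 478.6 -107.5] [65.6 66.1] 50.5
stand side [351.4768 170.6584] [[ 479.9206 -104.5976]] rect [ 480.4 -105.4] [79.9 69. ] 50.7
char top [407.4293 180.8586] [[ 581.1292 -173.1801]] rect [ 580.8 -173.3] [29.1 50.1] 14.2
char side [309.9655 144.7461] [[ 580.2487 -166.9252]] rect [ 580.3 -167.4] [33.1 69.5] 12.0
cradle top [237.3766 214.0489] [[506.963  206.1344]] rect [507.2 206.4] [101.1  62.3] 55.2
cradle side [320.8597 306.592 ] [[505.9459 212.5083]] rect [505.5 210.7] [99.2 61.5] 55.1
shoe top [[519.4727  97.4921]
 [482.3122  -1.6798]
 [411.9128  27.8309]
 [451.7918 123.5406]] [0.4664 0.0618]
shoe side [[488.8039   8.9194]
 [409.9132  27.1752]
 [448.6728 122.4873]
 [519.3808  97.1613]]
cradT [[566.449  231.7351]
 [504.217  141.0764]
 [447.6867 179.2838]
 [511.7225 267.5745]] [507.5188 204.9174]
cradS [[503.812  147.4596]
 [446.6832 187.6922]
 [507.4023 274.7904]
 [566.2008 234.1537]] [506.0246 211.024 ]
```

```bash
cat > ov.py <<'E'
from h import *
def box(x,y,yaw,a,b,z):
    c,s=np.cos(np.radians(yaw)),np.sin(np.radians(yaw)); return np.array([(x+c*u-s*v,y+s*u+c*v,z) for u,v in((-a,-b),(a,-b),(a,b),(-a,b))])
def circ(x,y,r,z): return np.array([(x+r*np.cos(t),y+r*np.sin(t),z) for t in np.linspace(0,6.28,40)])
E
python3 - <<'E'
from ov import *
P=[box(.507,.2057,-34.8,.036,.056,.0),box(.507,.2057,-34.8,.036,.056,.018),box(.4664,.0618,-21.7,.038,.054,.014),box(.4664,.0618,-21.7,.03,.042,.032),box(.4783,-.1077,50.5,.033,.033,.026),circ(.4783,-.1077,.018,.026),box(.5811,-.1732,14.2,.017,.025,.026),circ(.597,.0045,.045,.014),circ(.597,.0045,.009,.027)]
out=[]
for n,(x0,y0,x1,y1) in(("top",(185,145,425,270)),("side",(240,120,420,345))):
    c=ctrl.camera(n); k=3.3 if n=="top" else 2.6
    im=cv2.resize(c["img"][y0:y1,x0:x1],None,fx=k,fy=k,interpolation=cv2.INTER_CUBIC)
    for p in P: cv2.polylines(im,[np.int32(np.round(((proj(c,p)-[x0,y0]+.5)*k-.5)*8))],True,(0,0,255),1,cv2.LINE_AA,3)
    cv2.imwrite(f"pics/ov_{n}.png",im)
E
```

```text
(no output)
```

View pics/ov_top.png

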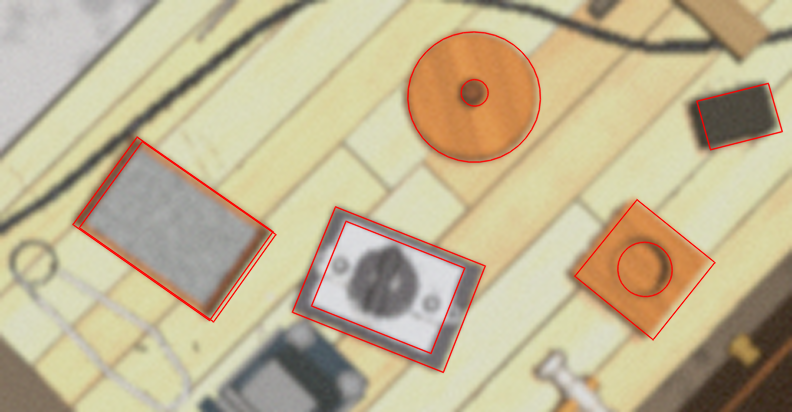

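View pics/ov_side.png

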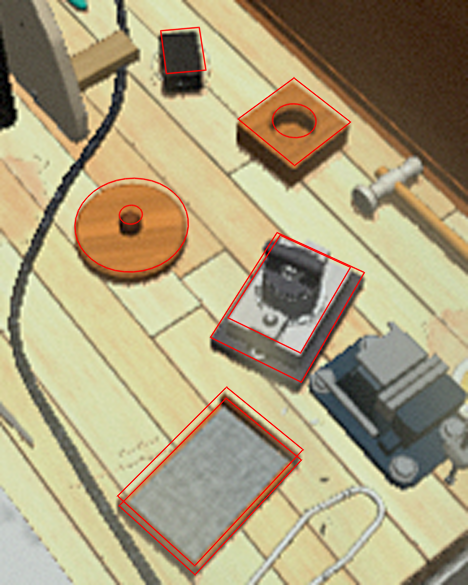

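Overlay of the measured shapes: in the top view they sit 1–2 px right of the real charcoal (735,117), stand (645,270) and cradle (173,230). In the side view they sit a few px high, so I take the mean of the two views. The shoe at (389,290) fits, yaw about -21.7°, which matches the tool's current yaw.

```bash
cat > go.py <<'E'
import sys,numpy as np
from scipy.spatial.transform import Rotation as Ro
from station import ctrl
# usage: go.py x y tip_z yaw_deg (mm) -> shift in tool axes (cm) and turn
x,y,z,yaw=map(float,sys.argv[1:5]); o=ctrl.get_obs(); p=np.array(o["ee_pos"])*1000
R=Ro.from_euler("xyz",o["eef_rot"]); d=R.inv().apply(np.array([x,y,z+199])-p)/10
T=Ro.from_euler("xyz",[np.pi,0,np.radians(yaw)])
print("shift cm",np.round(d,2),"turn",np.round((R.inv()*T).as_rotvec(),3),"t",round(o["time_s"],1),"F",np.round(o["force"],1),"w",round(o["grip_width"]*1000,1),"pos",np.round(p-[0,0,199],1),"yaw",np.degrees(o["eef_rot"][2]).round(1))
E
python3 go.py 466 62.5 130 158.3
python3 - <<'E'
from h import *
for n,p,v in(("plug top",((384/3.3)+185,(283/3.3)+145),"top"),("bar side",((292/2.6)+240,(252/2.6)+120),"side")):
    c=ctrl.camera(v); print(n,[ray(c,p,z)*1000 for z in(.07,.0885)])
E
```

```text
shift cm [-41.01 -32.     7.56] turn [-0.    -0.     0.001] t 0.3 F [-0.2 -0.8 -0.7] w 94.0 pos [202.9 511.2 205.4] yaw 158.4
plug top [array([[465.0533462 ,  62.27327237]]), array([[463.6335685 ,  61.66501264]])]
bar side [array([[467.02455119,  51.74603846]]), array([[466.97762022,  63.78480985]])]
```

```bash
r='[-41.0,-32.0,6,0,0,0]'; python3 -m jog '[[-41,-32,5,0,0,0],[-41,-32,5,0,0,0],[-41,-32,5,0,0,0],[-41,-32,5,0,0,0],[-41,-32,5,0,0,0],[-41,-32,5,0,0,0],[-41,-32,5,0,0,0],[-41,-32,5,0,0,0]]'; python3 go.py 465.7 62.7 95 158.3
```

```text
time_s: 1.2
ee_pos: [0.4048, 0.1658, 0.3665]
eef_rot: [3.141, 0.001, 2.764]
force: [0.4, -0.1, 0.0]
grip_width: 0.0938
grip_force: 0.0
shift cm [-9.46 -7.34  7.25] turn [0.001 0.001 0.001] t 1.2 F [ 0.4 -0.1  0. ] w 93.8 pos [404.8 165.8 167.5] yaw 158.4
```

```bash
python3 -m jog '[[-9.4,-7.3,4.7,0,0,0],[-9.4,-7.3,4.7,0,0,0],[-9.4,-7.3,4.7,0,0,0],[-9.4,-7.3,4.7,0,0,0],[-9.4,-7.3,4.7,0,0,0],[-9.4,-7.3,4.7,0,0,0]]' 40; python3 go.py 465.7 62.7 95 158.3
python3 - <<'E'
from h import *
o=[]
for n,(x,y) in(("top",(302,231)),("side",(350,225))):
    c=ctrl.camera(n)["img"]; o.append(cv2.resize(c[y-70:y+70,x-65:x+65],None,fx=3,fy=3,interpolation=cv2.INTER_CUBIC))
cv2.imwrite("pics/pre.png",np.hstack(o))
E
```

```text
time_s: 1.8
ee_pos: [0.4644, 0.066, 0.3199]
eef_rot: [3.141, 0.001, 2.765]
force: [0.1, -0.8, 0.7]
grip_width: 0.0491
grip_force: 0.0
shift cm [-0.24 -0.26  2.59] turn [0.    0.001 0.002] t 1.8 F [ 0.1 -0.8  0.7] w 49.1 pos [464.4  66.  120.9] yaw 158.4
```

View pics/pre.png

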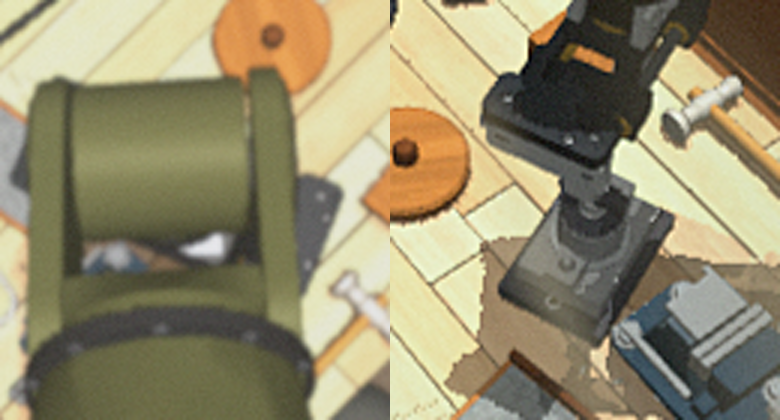

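The arm hides the stack from above. In the side view the fingers at (600,190) stand over the bar of the plug at (600,205). I go on slowly.

```bash
python3 - <<'E'
from h import *
c=ctrl.camera("side");o=ctrl.get_obs();p=o["ee_pos"];a=np.radians(68.4);w=o["grip_width"]/2
for s in(1,-1):
  q=[p[0]+s*w*np.cos(a),p[1]+s*w*np.sin(a),p[2]-.199]; print(s,(proj(c,q)-[285,155])*3+[390,0])
print((proj(c,[.4657,.0627,.0885])-[285,155])*3+[390,0])
E
python3 -m jog '[[-0.2,-0.2,2.6,0,0,0],[-0.2,-0.2,2.6,0,0,0],[-0.2,-0.2,2.6,0,0,0]]'; python3 go.py 465.7 62.7 70 158.3
```

```text
1 [[584.27030653 183.62503402]]
-1 [[613.33832515 136.71887711]]
[[594.1517985  184.53027548]]
time_s: 2.25
ee_pos: [0.4658, 0.063, 0.2938]
eef_rot: [-3.141, -0.0, 2.764]
force: [0.2, -0.4, 0.5]
grip_width: 0.0377
grip_force: 0.0
shift cm [-0.   -0.03  2.48] turn [-0.    -0.     0.001] t 2.2 F [ 0.2 -0.4  0.5] w 37.7 pos [465.8  63.   94.8] yaw 158.4
```

Run:
```python
from h import *
c=ctrl.camera("side")["img"]; cv2.imwrite("pics/pre2.png",cv2.resize(c[170:270,310:400],None,fx=6,fy=6,interpolation=cv2.INTER_CUBIC))
```

```text
(no output)
```

View pics/pre2.png

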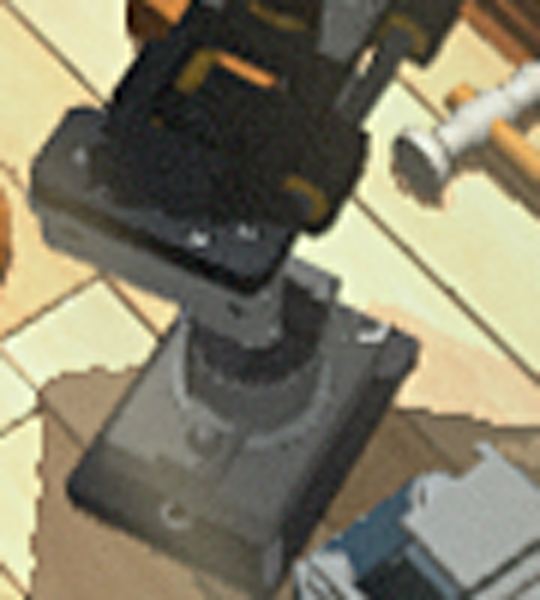

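```bash
python3 -m jog '[[0,0,1.2,0,0,0],[0,0,2.4,0,0,0],[0,0,2.4,0,0,0],[0,0,2.4,0,0,0]]'; python3 go.py 465.7 62.7 70 158.3; python3 -m jog '[[0,0,0,0,0,0],[0,0,0,0,0,0],[0,0,0,0,0,0],[0,0,0,0,0,0],[0,0,0,0,0,0]]' 0 5;python3 go.py 465.7 62.7 70 158.3
```

```text
time_s: 2.7
ee_pos: [0.4658, 0.0626, 0.2691]
eef_rot: [-3.141, -0.001, 2.764]
force: [-0.0, -0.4, 0.6]
grip_width: 0.0377
grip_force: 0.0
shift cm [0.02 0.   0.01] turn [-0.    -0.001  0.001] t 2.7 F [-0.  -0.4  0.6] w 37.7 pos [465.8  62.6  70.1] yaw 158.4
time_s: 3.2
ee_pos: [0.4659, 0.0627, 0.2697]
eef_rot: [3.141, 0.001, 2.764]
force: [-0.2, 3.2, 4.1]
grip_width: 0.014
grip_force: 8.8
shift cm [ 0.02 -0.01  0.07] turn [0.001 0.001 0.001] t 3.2 F [-0.2  3.2  4.1] w 14.0 pos [465.9  62.7  70.7] yaw 158.4
```

```bash
python3 -m jog '[[0,0.1,0,0,0,0],[0,0.1,0,0,0,0],[0,0.1,0,0,0,0]]' 0 5;python3 go.py 465.7 62.7 70 158.3;  python3 -m jog '[[0,0,0,0,0,0],[0,0,0,0,0,0],[0,0,0,0,0,0],[0,0,0,0,0,0]]' 0 60;python3 go.py 465.7 62.7 70 158.3
```

```text
time_s: 3.5
ee_pos: [0.4662, 0.0632, 0.2697]
eef_rot: [-3.141, 0.0, 2.764]
force: [-3.1, -4.4, 7.3]
grip_width: 0.0138
grip_force: 9.2
shift cm [ 0.03 -0.07  0.07] turn [-0.001  0.     0.001] t 3.5 F [-3.1 -4.4  7.3] w 13.8 pos [466.2  63.2  70.7] yaw 158.4
time_s: 3.9
ee_pos: [0.4662, 0.0632, 0.2697]
eef_rot: [-3.141, 0.0, 2.764]
force: [-2.8, -4.4, 8.0]
grip_width: 0.0111
grip_force: 79.1
shift cm [ 0.03 -0.07  0.07] turn [-0.001  0.     0.001] t 3.9 F [-2.8 -4.4  8. ] w 11.1 pos [466.2  63.2  70.7] yaw 158.4
```

```bash
python3 -m jog '[[0,0,-0.05,0,0,0.12],[0,0,-0.05,0,0,0.24],[0,0,-0.05,0,0,0.36],[0,0,-0.05,0,0,0.48],[0,0,-0.05,0,0,0.6],[0,0,-0.05,0,0,0.72],[0,0,-0.05,0,0,0.84],[0,0,-0.05,0,0,0.96]]' 0 60;python3 go.py 466.2 63.2 70 92;  python3 -m jog '[[0,0,0,0,0,0.1],[0,0,0,0,0,0.2],[0,0,0,0,0,0.26],[0,0,0,0,0,0.26]]' 0 60;python3 go.py 466.2 63.2 70 93
python3 - <<'E'
from station import ctrl; print(ctrl.get_obs()["moment"])
E
```

```text
time_s: 4.7
ee_pos: [0.4662, 0.0635, 0.2698]
eef_rot: [-3.141, 0.0, 1.799]
force: [0.0, -0.9, 1.3]
grip_width: 0.0117
grip_force: 75.5
shift cm [-0.03 -0.    0.08] turn [-0.     0.     0.193] t 4.7 F [ 0.  -0.9  1.3] w 11.7 pos [466.2  63.5  70.8] yaw 103.1
time_s: 5.1
ee_pos: [0.4662, 0.0635, 0.2698]
eef_rot: [-3.141, 0.0, 1.543]
force: [0.0, 0.8, 0.3]
grip_width: 0.011
grip_force: 75.4
shift cm [-0.03  0.    0.08] turn [-0.    0.   -0.08] t 5.1 F [0.  0.8 0.3] w 11.0 pos [466.2  63.5  70.8] yaw 88.4
[-0.11658473  0.06877937  0.00837457]
```

```bash
python3 -m jog '[[0,0,-0.3,0,0,0],[0,0,-0.7,0,0,0],[0,0,-1.2,0,0,0],[0,0,-2,0,0,0],[0,0,-4,0,0,0],[0,0,-7,0,0,0],[0,0,-9,0,0,0],[0,0,-9,0,0,0]]';python3 go.py 479 -107 140 88.4
python3 - <<'E'
from h import *
c=ctrl.camera("side")["img"]; cv2.imwrite("pics/lift.png",cv2.resize(c[100:280,250:430],None,fx=3,fy=3,interpolation=cv2.INTER_CUBIC))
E
```

```text
time_s: 5.9
ee_pos: [0.4664, 0.0635, 0.3627]
eef_rot: [3.137, -0.0, 1.544]
force: [-0.4, -0.5, -2.8]
grip_width: 0.0116
grip_force: 75.1
shift cm [-17.01   1.71   2.37] turn [ 0.005 -0.     0.001] t 5.9 F [-0.4 -0.5 -2.8] w 11.6 pos [466.4  63.5 163.7] yaw 88.5
```

View pics/lift.png

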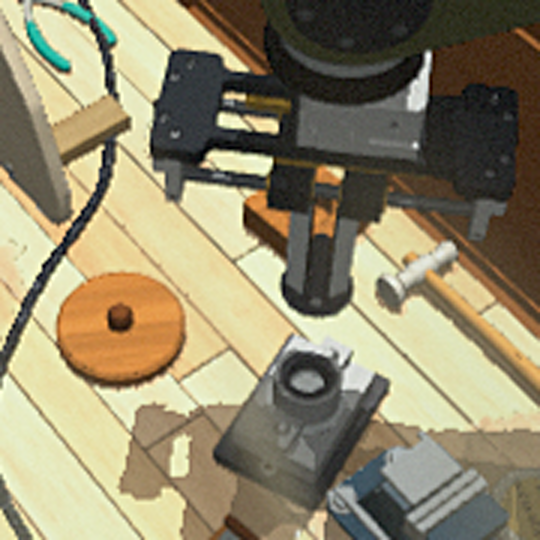

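The plug is out at (317,290) and the ring's open collar stays on the stack at (307,375).

Run:
```python
from h import *
c=ctrl.camera("side");np.set_printoptions(precision=2,suppress=True)
f=lambda u,v:np.array([u,v])/3+[250,100]-.33
print("bias px",f(317,293)-proj(c,[.4664,.0635,.158]))
print("ring",ray(c,f(307,375),.0635)*1000)
b=f(317,293)-proj(c,[.4664,.0635,.158])
for n,p,z in(("ring",f(307,375),.0635),("rest",(290.76,210.0),.007),("stand",(351.48,170.66),.013),("char",(309.97,144.75),.013),("cradle",(320.86,306.59),.010)): print(n,ray(c,p-b,z)*1000)
```

```text
bias px [[0.39 2.34]]
ring [[466.02  64.93]]
ring [[467.23  59.83]]
rest [[596.84   4.84]]
stand [[ 481.36 -110.98]]
char [[ 582.12 -173.8 ]]
cradle [[507.23 208.16]]
```

```bash
python3 -m jog '[[-17.2,1.7,0,0,0,0],[-17.2,1.7,0,0,0,0],[-17.2,1.7,0,0,0,0],[-17.2,1.7,0,0,0,0],[-17.2,1.7,5,0,0,0],[-17.2,1.7,8,0,0,0],[-17.2,1.7,8,0,0,0],[-17.2,1.7,8,0,0,0]]';python3 go.py 479 -108.5 55 88.4
python3 - <<'E'
from h import *
c=ctrl.camera("side")["img"]; a=cv2.resize(c[110:210,295:405],None,fx=3.6,fy=3.6,interpolation=cv2.INTER_CUBIC)
d=ctrl.camera("top")["img"]; b=cv2.resize(d[176:276,325:435],None,fx=3.6,fy=3.6,interpolation=cv2.INTER_CUBIC);cv2.imwrite("pics/st.png",np.hstack([a,b]))
E
```

```text
time_s: 6.8
ee_pos: [0.4787, -0.1088, 0.2798]
eef_rot: [-3.14, -0.0, 1.544]
force: [1.2, 0.7, -1.3]
grip_width: 0.0116
grip_force: 75.1
shift cm [0.03 0.04 2.58] turn [-0.001 -0.     0.001] t 6.8 F [ 1.2  0.7 -1.3] w 11.6 pos [ 478.7 -108.8   80.8] yaw 88.5
```

View pics/st.png

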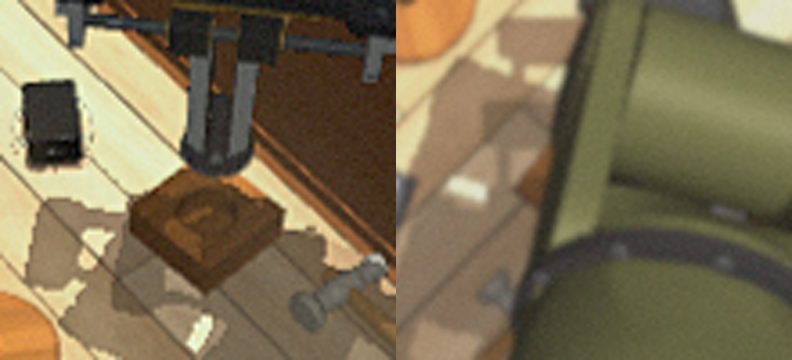

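The plug's shoulder is at (218,157) and the stand's hole at (206,209), so I compute the offset between them.

Run:
```python
from h import *
c=ctrl.camera("side");f=lambda u,v:(np.array([u,v])+.5)/3.6+[294.5,109.5]
b=f(218,157)-proj(c,[.4787,-.1088,.073]); print(b,ray(c,f(206,209)-b,.026)*1000, ray(c,f(207,205)-b,.026)*1000)
```

```text
[[1.34562889 2.02800651]] [[ 483.01351592 -107.66364183]] [[ 482.70626688 -110.81847604]]
```

```bash
python3 -m jog '[[0,0.2,1,0,0,0],[0,0.2,2.5,0,0,0],[0,0.2,3.4,0,0,0],[0,0.2,3.9,0,0,0],[0,0.2,4.2,0,0,0],[0,0.2,4.2,0,0,0]]';python3 go.py 481 -109 34.3 88.4
```

```text
time_s: 7.55
ee_pos: [0.4806, -0.1089, 0.2378]
eef_rot: [-3.141, -0.0, 1.544]
force: [0.5, -0.4, -1.6]
grip_width: 0.0116
grip_force: 75.1
shift cm [-0.01  0.04  0.45] turn [-0.    -0.     0.001] t 7.5 F [ 0.5 -0.4 -1.6] w 11.6 pos [ 480.6 -108.9   38.8] yaw 88.5
```

Free entry. Down the last bit until contact.

```bash
python3 -m jog '[[0,0,0.2,0,0,0],[0,0,0.35,0,0,0],[0,0,0.42,0,0,0],[0,0,0.42,0,0,0]]';python3 go.py 481 -109 34.3 88.4
```

```text
time_s: 7.95
ee_pos: [0.4805, -0.1089, 0.2337]
eef_rot: [3.142, 0.0, 1.544]
force: [0.7, -0.2, -1.4]
grip_width: 0.0115
grip_force: 75.1
shift cm [-0.01  0.05  0.04] turn [0.    0.    0.001] t 8.0 F [ 0.7 -0.2 -1.4] w 11.5 pos [ 480.5 -108.9   34.7] yaw 88.5
```

```bash
python3 -m jog '[[0,0,0.1,0,0,0],[0,0,0.1,0,0,0],[0,0,0.1,0,0,0]]';python3 -m jog '[[0,0,0.1,0,0,0],[0,0,0.1,0,0,0],[0,0,0.1,0,0,0]]'
```

```text
time_s: 8.25
ee_pos: [0.4806, -0.1089, 0.2333]
eef_rot: [3.141, 0.0, 1.544]
force: [-3.9, 0.8, 5.9]
grip_width: 0.0116
grip_force: 76.0
time_s: 8.55
ee_pos: [0.4806, -0.1089, 0.2331]
eef_rot: [3.141, 0.0, 1.544]
force: [-7.3, 3.0, 19.7]
grip_width: 0.0117
grip_force: 77.4
```

```bash
python3 -m jog '[[0,0,-0.1,0,0,0],[0,0,-0.1,0,0,0],[0,0,-0.1,0,0,0],[0,0,-3,0,0,0],[0,0,-8,0,0,0],[0,0,-10,0,0,0],[0,0,-10,0,0,0]]' 25 20;python3 go.py 466.3 62.8 100 68.3
```

```text
time_s: 9.25
ee_pos: [0.4808, -0.109, 0.3344]
eef_rot: [3.137, 0.001, 1.544]
force: [-0.2, 0.1, 0.0]
grip_width: 0.0235
grip_force: 0.0
shift cm [17.14 -1.94  3.51] turn [0.005 0.    0.352] t 9.2 F [-0.2  0.1  0. ] w 23.5 pos [ 480.8 -109.   135.4] yaw 88.5
```

```bash
python3 -m jog '[[17.1,-2,0,0,0,0.1],[17.1,-2,0,0,0,0.2],[17.1,-2,0,0,0,0.35],[17.1,-2,0,0,0,0.351],[17.1,-2,0,0,0,0.351],[17.1,-2,0,0,0,0.351],[17.1,-2,0,0,0,0.351]]' 75;python3 go.py 466.3 62.8 41 68.3;python3 - <<'E'
from h import *
c=ctrl.camera("side")["img"]; cv2.imwrite("pics/ring.png",cv2.resize(c[110:280,290:430],None,fx=3.5,fy=3.5,interpolation=cv2.INTER_CUBIC))
E
```

```text
time_s: 9.95
ee_pos: [0.4652, 0.0618, 0.331]
eef_rot: [-3.141, 0.001, 1.192]
force: [-0.2, 0.4, 0.6]
grip_width: 0.0703
grip_force: 0.0
shift cm [0.13 0.07 9.1 ] turn [-0.001  0.001  0.   ] t 9.9 F [-0.2  0.4  0.6] w 70.3 pos [465.2  61.8 132. ] yaw 68.3
```

View pics/ring.png

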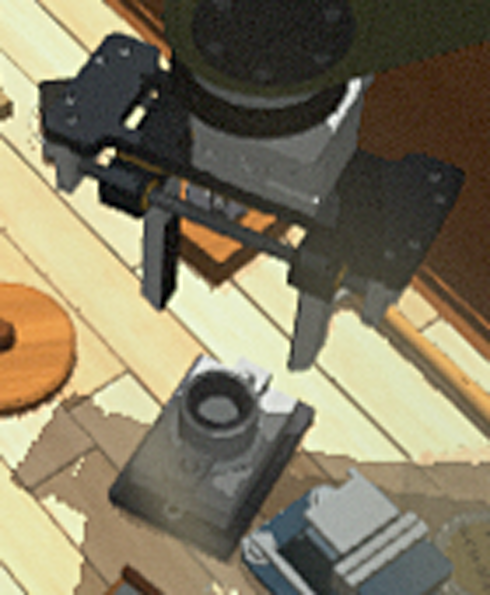

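The finger tips are at (157,303) and (302,365), with the ring's mouth at (217,400).

```bash
python3 - <<'E'
from h import *
c=ctrl.camera("side");f=lambda u,v:(np.array([u,v])+.5)/3.5+[289.5,109.5]
b=f(229,333)-proj(c,[.4652,.0618,.132]); print(b,ray(c,f(217,400)-b,.0625)*1000)
E
python3 -m jog '[[0.1,0,3,0,0,0],[0.1,0,6,0,0,0],[0.1,0,6.5,0,0,0],[0.1,0,6.5,0,0,0],[0.1,0,6.5,0,0,0]]';python3 go.py 466.3 62.8 41 68.3
```

```text
[[0.26662418 1.98925502]] [[467.76093341  58.38058734]]
time_s: 10.55
ee_pos: [0.4659, 0.0632, 0.2679]
eef_rot: [3.14, -0.001, 1.192]
force: [0.6, 0.5, 0.2]
grip_width: 0.0703
grip_force: 0.0
shift cm [-0.03  0.05  2.79] turn [ 0.001 -0.001  0.   ] t 10.6 F [0.6 0.5 0.2] w 70.3 pos [465.9  63.2  68.9] yaw 68.3
```

```bash
python3 -m jog '[[-0.15,0.05,1.5,0,0,0],[-0.15,0.05,2.7,0,0,0],[-0.15,0.05,2.7,0,0,0],[-0.15,0.05,2.7,0,0,0]]';python3 -m jog '[[0,0,0,0,0,0],[0,0,0,0,0,0],[0,0,0,0,0,0],[0,0,0,0,0,0],[0,0,0,0,0,0]]' 0 5; python3 go.py 466.3 62.8 41 68.3
```

```text
time_s: 10.95
ee_pos: [0.4656, 0.0619, 0.2401]
eef_rot: [3.141, -0.0, 1.193]
force: [0.5, -0.4, 0.6]
grip_width: 0.0707
grip_force: 0.0
time_s: 11.45
ee_pos: [0.4657, 0.0619, 0.2399]
eef_rot: [3.141, -0.0, 1.193]
force: [2.6, -0.7, 1.1]
grip_width: 0.0425
grip_force: 5.0
shift cm [ 0.11  0.03 -0.01] turn [ 0.001 -0.     0.001] t 11.4 F [ 2.6 -0.7  1.1] w 42.5 pos [465.7  61.9  40.9] yaw 68.3
```

```bash
python3 -m jog '[[0,0,0,0,0,0],[0,0,0,0,0,0],[0,0,0,0,0,0],[0,0,0,0,0,0]]' 0 45; python3 go.py 466.3 62.8 41 68.3;python3 -m jog '[[0,0,-0.3,0,0,0],[0,0,-0.8,0,0,0],[0,0,-1.5,0,0,0],[0,0,-2.5,0,0,0],[0,0,-2.5,0,0,0]]'; python3 go.py 466.3 62.8 41 68.3;python3 - <<'E'
from h import *
c=ctrl.camera("side")["img"]; cv2.imwrite("pics/ring2.png",cv2.resize(c[150:270,300:420],None,fx=4,fy=4,interpolation=cv2.INTER_CUBIC))
E
```

```text
time_s: 11.85
ee_pos: [0.4656, 0.0619, 0.2399]
eef_rot: [3.141, -0.0, 1.193]
force: [3.9, 0.3, 3.4]
grip_width: 0.0427
grip_force: 45.0
shift cm [ 0.11  0.03 -0.01] turn [ 0.001 -0.     0.001] t 11.8 F [3.9 0.3 3.4] w 42.7 pos [465.6  61.9  40.9] yaw 68.3
time_s: 12.35
ee_pos: [0.4654, 0.0619, 0.2655]
eef_rot: [3.141, -0.0, 1.193]
force: [-0.6, 0.4, -4.5]
grip_width: 0.0426
grip_force: 45.0
shift cm [0.12 0.05 2.55] turn [ 0.    -0.     0.001] t 12.3 F [-0.6  0.4 -4.5] w 42.6 pos [465.4  61.9  66.5] yaw 68.3
```

View pics/ring2.png

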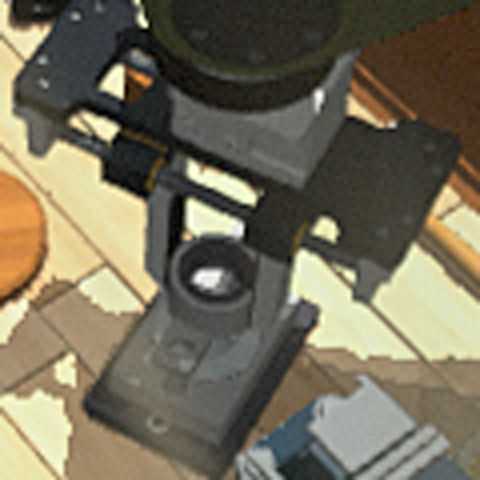

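The ring is up off the stack at (213,270) with the silver dish showing through the bore, and the load reads 4.5 N, as expected. Now to the rest.

```bash
python3 -m jog '[[0,0,-1,0,0,0],[0,0,-4,0,0,0],[0,0,-4,0,0,-0.1],[0,0,-4,0,0,-0.25],[0,0,-4,0,0,-0.4],[0,0,-4,0,0,-0.55],[0,0,-4,0,0,-0.7],[0,0,-4,0,0,-0.88]]'; python3 go.py 596.5 5 50 119
```

```text
time_s: 13.2
ee_pos: [0.4653, 0.0619, 0.3049]
eef_rot: [-3.141, -0.0, 2.049]
force: [-0.3, -0.5, -4.7]
grip_width: 0.0423
grip_force: 45.0
shift cm [-11.09   9.03   5.59] turn [-0.    -0.    -0.028] t 13.2 F [-0.3 -0.5 -4.7] w 42.3 pos [465.3  61.9 105.9] yaw 117.4
```

```bash
python3 -m jog '[[-11.1,9,0,0,0,0],[-11.1,9,0,0,0,0],[-11.1,9,0,0,0,0],[-11.1,9,2,0,0,0],[-11.1,9,4,0,0,0],[-11.1,9,5.6,0,0,0],[-11.1,9,5.6,0,0,0],[-11.1,9,5.6,0,0,0]]'; python3 go.py 596.5 5 20.4 119;python3 - <<'E'
from h import *
a=ctrl.camera("side")["img"][130:280,215:365];b=ctrl.camera("top")["img"][110:260,260:410]
cv2.imwrite("pics/rest.png",cv2.resize(np.hstack([a,b]),None,fx=2.6,fy=2.6,interpolation=cv2.INTER_CUBIC))
E
```

```text
time_s: 14.0
ee_pos: [0.5962, 0.004, 0.2492]
eef_rot: [-3.141, -0.0, 2.043]
force: [-0.2, 0.3, -4.1]
grip_width: 0.0423
grip_force: 45.0
shift cm [0.07 0.08 2.98] turn [-0.    -0.    -0.034] t 14.0 F [-0.2  0.3 -4.1] w 42.3 pos [596.2   4.   50.2] yaw 117.0
```

View pics/rest.png

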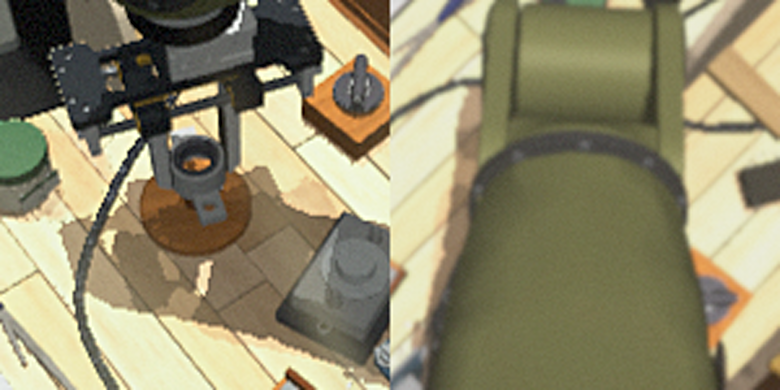

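The ring at (197,152) hangs above the rest disc at (196,211), and the plug stands upright in its stand (357,90). The dish and die remain on the shoe. I check the relative offset.

```bash
python3 - <<'E'
from h import *
c=ctrl.camera("side");f=lambda u,v:(np.array([u,v])+.5)/2.6+[214.5,129.5]
b=f(198,152)-proj(c,[.5962,.004,.0716]); print(b,ray(c,f(196,211)-b,.009)*1000)
E
python3 -m jog '[[0.05,0.05,1,0,0,0],[0.05,0.05,2,0,0,0],[0.05,0.05,2.7,0,0,0],[0.05,0.05,2.7,0,0,0],[0.05,0.05,2.7,0,0,0]]'; python3 go.py 596.5 5 20.4 119
```

```text
[[ 1.6904114  -0.85844736]] [[598.91027068  16.6097846 ]]
time_s: 14.65
ee_pos: [0.5963, 0.0046, 0.2214]
eef_rot: [-3.141, -0.0, 2.043]
force: [0.6, -0.3, -5.3]
grip_width: 0.0425
grip_force: 45.0
shift cm [0.03 0.04 0.2 ] turn [-0.    -0.    -0.034] t 14.7 F [ 0.6 -0.3 -5.3] w 42.5 pos [596.3   4.6  22.4] yaw 117.0
```

```bash
python3 -m jog '[[0.3,0,0,0,0,0],[0.3,0,0.1,0,0,0],[0.3,0,0.2,0,0,0],[0.3,0,0.2,0,0,0]]'; python3 -m jog '[[0,0,0.05,0,0,0],[0,0,0.1,0,0,0],[0,0,0.1,0,0,0]]'
```

```text
time_s: 15.05
ee_pos: [0.5949, 0.0073, 0.2196]
eef_rot: [-3.141, -0.0, 2.043]
force: [-0.5, 0.6, -4.9]
grip_width: 0.0427
grip_force: 45.0
time_s: 15.35
ee_pos: [0.5949, 0.0073, 0.2195]
eef_rot: [3.141, 0.0, 2.043]
force: [-5.6, 0.7, 6.0]
grip_width: 0.0425
grip_force: 45.0
```

```bash
python3 -m jog '[[0,0,-0.05,0,0,0],[0,0,-0.05,0,0,0],[0,0,-0.05,0,0,0],[0,0,-3,0,0,0],[0,0,-7,0,0,0],[0,0,-10,0,0,0],[0,0,-10,0,0,0]]' 75 10; python3 go.py 466 61.5 100 68.3
```

```text
time_s: 16.05
ee_pos: [0.5954, 0.0073, 0.3232]
eef_rot: [3.135, 0.004, 2.043]
force: [-0.5, -0.4, 0.2]
grip_width: 0.0703
grip_force: 0.0
shift cm [10.72 -9.08  2.32] turn [0.007 0.001 0.851] t 16.1 F [-0.5 -0.4  0.2] w 70.3 pos [595.4   7.3 124.2] yaw 117.0
```

```bash
python3 -m jog '[[10.7,-9.1,2,0,0,0.12],[10.7,-9.1,2,0,0,0.24],[10.7,-9.1,2,0,0,0.36],[10.7,-9.1,2,0,0,0.48],[10.7,-9.1,2,0,0,0.6],[10.7,-9.1,2,0,0,0.72],[10.7,-9.1,2,0,0,0.85],[10.7,-9.1,2,0,0,0.85]]'; python3 go.py 466 61.5 38 68.3;python3 - <<'E'
from h import *
c=ctrl.camera("side")
# die corner / dish check: sample bright blob on stack
im=c["img"]; g=cv2.cvtColor(im,cv2.COLOR_BGR2GRAY)
u,v=np.int32(proj(c,[.466,.0615,.047])[0]+[.3,2.1]); print(u,v)
np.set_printoptions(linewidth=250); print(g[v-14:v+16:2,u-22:u+24:2])
E
```

```text
time_s: 16.85
ee_pos: [0.4651, 0.0612, 0.2981]
eef_rot: [-3.141, 0.0, 1.191]
force: [-0.2, 0.1, 0.4]
grip_width: 0.0709
grip_force: 0.0
shift cm [0.06 0.07 6.11] turn [-0.001  0.    -0.001] t 16.9 F [-0.2  0.1  0.4] w 70.9 pos [465.1  61.2  99.1] yaw 68.2
351 229
[[219 212 215 223 220 221 223 192 157 226 221 218 220 216 213 237 234 234 232 232 232 233  91]
 [164 218 219 217 222 224 228 107 231 223 221 218 222 224 193 230 198 230 233 231 235 217  98]
 [167 176 216 214 219 230 139 218 224 222 221 222 223 224 145  99 136 226 228 231 236 158  96]
 [226 148 197 217 220 203  85 181 206 173 202 222 233 223  49  82 102 227 215 220 235  77  95]
 [223 228 140 204 226  86  88  96 104 109 106  99 107 166 194 100 184 227 221 220 221  52  95]
 [227 225 230 144 135  96 103 112 109 107 115 110 112 105 113 148 119 136 207 201 205  81 125]
 [217 228 228 211  74 104 114 117 109 114 113 112 112 110 113 138 154 114 126 121 127 133 100]
 [150 163 219  81 109 118 115 108 118 114 111 113 133 110 108 118 162 147 124 125 132 120  79]
 [153 154 106 105 108 120 113 109 117 113 112 123 157 160 127 102 106 145 128 121 121  79  80]
 [155 138  99 115 113 119 114 108  84 119 110 164 153 155 144  88 111 109  88  97  82  67  62]
 [152  99 121 118 112 122 114 115  88  89 116 153 143 121  78 102 114 114  91 101  70  56  62]
 [108 111 123 120 116 113 119 119 112  96  94  97  93  88  97 125 111 108  97  82  55  59  60]
 [ 93 122 124 120 118 113 117 119 119 113 105 112 113 115 133 146 114  96  91  68  47  54  61]
 [120 120 120 122 118 116 111 109 112 112 160 146 144 151 143 106 116  94  71  48  49  49  98]
 [115 120 118 121 123 119 109 107  92 118 143 157 150 130  92  80  91  82  58  54  46  75 101]]
```

```bash
python3 -m jog '[[0,0.05,3,0,0,0],[0,0.05,5,0,0,0],[0,0.05,6.1,0,0,0],[0,0.05,6.1,0,0,0],[0,0.05,6.1,0,0,0]]'; python3 -m jog '[[0,0,0,0,0,0],[0,0,0,0,0,0],[0,0,0,0,0,0],[0,0,0,0,0,0],[0,0,0,0,0,0],[0,0,0,0,0,0],[0,0,0,0,0,0]]' 0 6; python3 go.py 466 61.5 38 68.3
```

```text
time_s: 17.4
ee_pos: [0.4659, 0.0611, 0.2382]
eef_rot: [3.141, -0.0, 1.194]
force: [-0.5, 0.7, 0.0]
grip_width: 0.0708
grip_force: 0.0
time_s: 18.1
ee_pos: [0.4657, 0.0611, 0.2378]
eef_rot: [3.141, -0.0, 1.193]
force: [-0.9, -0.2, 1.0]
grip_width: 0.0295
grip_force: 6.0
shift cm [0.05 0.01 0.08] turn [ 0.    -0.     0.001] t 18.1 F [-0.9 -0.2  1. ] w 29.5 pos [465.7  61.1  38.8] yaw 68.3
```

```bash
python3 -m jog '[[0,0,-0.5,0,0,0],[0,0,-1.5,0,0,0],[0,0,-3,0,0,0],[0,0,-5.5,0,0,0],[0,0,-8,0,0,0],[0,0,-8,0,0,0.12],[0,0,-8,0,0,0.24],[0,0,-8,0,0,0.34]]' 0 8; python3 go.py 581 -173 70 49
```

```text
time_s: 18.9
ee_pos: [0.4656, 0.061, 0.3187]
eef_rot: [3.141, -0.001, 0.848]
force: [0.4, -0.1, -0.7]
grip_width: 0.0292
grip_force: 8.0
shift cm [-9.92 24.13  4.98] turn [ 0.001 -0.001 -0.007] t 18.9 F [ 0.4 -0.1 -0.7] w 29.2 pos [465.6  61.  119.7] yaw 48.6
```

```bash
python3 -m jog '[[-9.9,24.1,0,0,0,0],[-9.9,24.1,0,0,0,0],[-9.9,24.1,0,0,0,0],[-9.9,24.1,0,0,0,0],[-9.9,24.1,0,0,0,0],[-9.9,24.1,3,0,0,0],[-9.9,24.1,5,0,0,0],[-9.9,24.1,5,0,0,0]]'; python3 go.py 581 -173 70 49;python3 - <<'E'
from h import *
c=ctrl.camera("side"); im=c["img"];cv2.imwrite("pics/dish.png",cv2.resize(im[60:180,240:380],None,fx=5,fy=5,interpolation=cv2.INTER_CUBIC))
E
```

```text
time_s: 19.7
ee_pos: [0.5815, -0.1724, 0.2655]
eef_rot: [-3.137, 0.002, 0.852]
force: [0.5, -0.2, -0.9]
grip_width: 0.0292
grip_force: 8.0
shift cm [-0.09 -0.   -0.35] turn [-0.004  0.002 -0.003] t 19.7 F [ 0.5 -0.2 -0.9] w 29.2 pos [ 581.5 -172.4   66.5] yaw 48.8
```

View pics/dish.png

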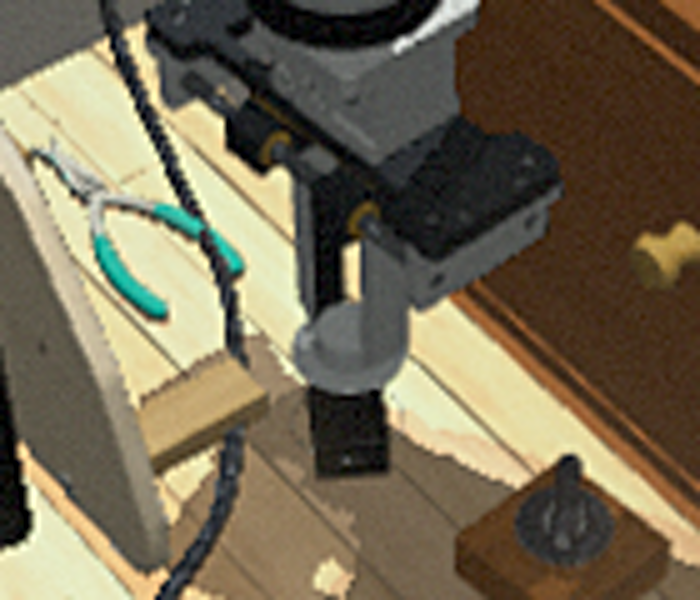

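The dish hangs level, brim centre about (351,349), over the charcoal block, whose front foot is at (352,475). The plug stands well in its stand at (565,525). I compute the offset.

Run:
```python
from h import *
c=ctrl.camera("side");f=lambda u,v:(np.array([u,v])+.5)/5+[239.5,59.5]
p=[.5815,-.1724,.0597]
th=np.linspace(0,2*np.pi,60); q=np.array([[p[0]+.026*np.cos(t),p[1]+.026*np.sin(t),.0597] for t in th]); r=proj(c,q); d=(r-[239.5,59.5])*5-.5
print("pred brim lo: l,r,bottom",d.min(0),d.max(0))
b=np.array([351-(d[:,0].min()+d[:,0].max())/2,396-d[:,1].max()])/5; print("b",b)
print(ray(c,np.array([309.97,144.4])-b,.013)*1000, "generic", ray(c,np.array([309.97,144.4])-[.4,2.1],.013)*1000)
print("front foot mid", ray(c,f(353,474)-b,0)*1000,ray(c,f(353,474)-[.4,2.1],0)*1000)
```

```text
pred brim lo: l,r,bottom [290.03925771 302.55870316] [408.27883944 389.4318935 ]
b [0.36819029 1.3136213 ]
[[ 581.78131161 -171.77814542]] generic [[ 582.19277111 -174.12841634]]
front foot mid [[ 578.80463388 -153.30375429]] [[ 579.21001521 -155.61644473]]
```

```bash
python3 -m jog '[[-0.05,0.1,1,0,0,0],[-0.05,0.1,2,0,0,0],[-0.05,0.1,2.7,0,0,0],[-0.05,0.1,3,0,0,0],[-0.05,0.1,3,0,0,0]]'; python3 go.py 582 -173.5 32.8 49
```

```text
time_s: 20.3
ee_pos: [0.5824, -0.173, 0.2372]
eef_rot: [-3.141, 0.0, 0.853]
force: [0.1, -0.3, -0.1]
grip_width: 0.0293
grip_force: 8.0
shift cm [-0.07  0.    0.54] turn [-0.001  0.    -0.002] t 20.3 F [ 0.1 -0.3 -0.1] w 29.3 pos [ 582.4 -173.    38.2] yaw 48.9
```

```bash
python3 -m jog '[[-0.05,0,0.2,0,0,0],[-0.05,0,0.4,0,0,0],[-0.05,0,0.45,0,0,0],[-0.05,0,0.45,0,0,0]]'; python3 -m jog '[[0,0,0.05,0,0,0],[0,0,0.05,0,0,0]]';  python3 -m jog '[[0,0,0.05,0,0,0],[0,0,0.05,0,0,0]]'
```

```text
time_s: 20.7
ee_pos: [0.5822, -0.1735, 0.2332]
eef_rot: [3.142, 0.0, 0.853]
force: [0.6, -0.2, -0.2]
grip_width: 0.029
grip_force: 8.0
time_s: 20.9
ee_pos: [0.5822, -0.1735, 0.2327]
eef_rot: [3.142, -0.0, 0.853]
force: [0.1, 0.6, 0.4]
grip_width: 0.0292
grip_force: 8.0
time_s: 21.1
ee_pos: [0.5821, -0.1735, 0.2321]
eef_rot: [-3.142, 0.0, 0.853]
force: [-0.3, 0.0, -0.6]
grip_width: 0.0292
grip_force: 8.0
```

```bash
python3 -m jog '[[0,0,0.04,0,0,0],[0,0,0.04,0,0,0]]';  python3 -m jog '[[0,0,0.04,0,0,0],[0,0,0.04,0,0,0]]'; python3 -m jog '[[0,0,0.04,0,0,0],[0,0,0.04,0,0,0]]'
```

```text
time_s: 21.3
ee_pos: [0.5822, -0.1735, 0.2318]
eef_rot: [3.142, -0.0, 0.853]
force: [-0.4, 0.9, -0.6]
grip_width: 0.0291
grip_force: 8.0
time_s: 21.5
ee_pos: [0.5822, -0.1735, 0.2317]
eef_rot: [3.141, -0.0, 0.853]
force: [-1.5, 0.8, 4.9]
grip_width: 0.0293
grip_force: 8.0
time_s: 21.7
ee_pos: [0.5822, -0.1735, 0.2316]
eef_rot: [3.141, -0.0, 0.853]
force: [-4.1, 1.2, 8.1]
grip_width: 0.0292
grip_force: 8.0
```

```bash
python3 -m jog '[[0,0,-0.06,0,0,0],[0,0,-0.06,0,0,0]]'; python3 -m jog '[[0,0,0,0,0,0],[0,0,0,0,0,0],[0,0,0,0,0,0],[0,0,0,0,0,0],[0,0,-2,0,0,0],[0,0,-6,0,0,0],[0,0,-10,0,0,0],[0,0,-10,0,0,0]]' 65; python3 go.py 466 61.5 80 68.3
```

```text
time_s: 21.9
ee_pos: [0.5822, -0.1735, 0.2317]
eef_rot: [3.141, -0.0, 0.853]
force: [-1.4, 1.0, 3.8]
grip_width: 0.0288
grip_force: 8.0
time_s: 22.7
ee_pos: [0.5827, -0.1736, 0.3373]
eef_rot: [3.133, -0.003, 0.853]
force: [0.4, -0.2, -0.8]
grip_width: 0.0609
grip_force: 0.0
shift cm [ 10.01 -24.3    5.66] turn [ 0.009 -0.002 -0.339] t 22.7 F [ 0.4 -0.2 -0.8] w 60.9 pos [ 582.7 -173.6  138.3] yaw 48.9
```

```bash
python3 - <<'E'
from h import *
c=ctrl.camera("top"); im=cv2.imread("pics/top0.png"); hsv=cv2.cvtColor(im,cv2.COLOR_BGR2HSV)
a=np.radians(-21.7); X=np.array([np.cos(a),np.sin(a)]);Y=np.array([-X[1],X[0]])
for s in range(-24,30,4):
    row=""
    for d in range(30,76,3):
        p=np.array([.466,.0618])-X*d/1000+Y*s/1000; u,v=np.int32(np.round(proj(c,[*p,.01])[0])); h=hsv[v,u]
        row+="%4d"%h[2] + ("w" if 12<h[0]<38 and h[1]>45 and h[2]>150 else ".")
    print(s,row)
o=cv2.imread("pics/top0.png"); n=ctrl.camera("top")["img"]
E
python3 go.py 469 54 80 68.3
```

```text
-24  170. 110. 153w 190w 220w 219w 218w 213w 214w 196w 193w 198w 201w 217. 217. 220.
-20  186. 111. 124. 179w 221w 220w 219w 219w 218w 217w 210w 214w 192w 193w 198w 213.
-16  150. 115. 120. 191w 219w 219w 219w 220w 220w 219w 219w 219w 220w 219w 202w 204w
-12  145. 111. 155w 190w 217w 219w 217w 220w 218w 220w 205w 207w 183w 206w 182w 199w
-8  167. 108. 132. 194w 218w 220w 218w 219w 220w 208w 187w 139. 152. 142. 136. 151.
-4  137. 108. 123. 204w 220w 219w 219w 220w 217w 183w 142. 151. 153. 161. 147. 133.
0  143. 115. 153w 190w 218w 221w 218w 220w 209w 150. 133. 147. 159. 164. 159. 142.
4  157. 105. 130. 192w 216w 219w 220w 219w 180w 114. 119. 136. 162. 159. 153. 103.
8  124. 107. 129. 214w 219w 220w 220w 182w 135.  97. 101. 123. 134. 111.  99.  69.
12  141. 107. 165w 204w 218w 220w 208w 181w 101.  96.  96.  98.  95.  88.  68.  69.
16  170. 111. 127. 158w 191w 209w 209w 137.  99.  93.  96.  97.  83.  74.  71.  73.
20  128. 111. 130. 197w 192w 179w 149.  99.  96.  95.  98.  90.  84.  75.  67.  70.
24  133. 106. 173w 201w 219. 203. 103.  96. 100.  99.  98.  88.  80.  71.  71.  72.
28  166. 112. 144. 203w 215. 143.  99.  98. 102.  97.  95.  86.  69.  70.  72.  70.
shift cm [  9.69 -23.49   5.28] turn [ 0.001 -0.    -0.339] t 22.8 F [-0.6  1.   0.5] w 61.1 pos [ 582.1 -173.4  133. ] yaw 48.9
```

```bash
python3 go.py 463.2 55 80 68.3; python3 -m jog '[[9.2,-23.9,0,0,0,0],[9.2,-23.9,0,0,0,0],[9.2,-23.9,0,0,0,-0.1],[9.2,-23.9,0,0,0,-0.2],[9.2,-23.9,0,0,0,-0.34],[9.2,-23.9,0,0,0,-0.34],[9.2,-23.9,0,0,0,-0.34],[9.2,-23.9,0,0,0,-0.34]]' 74; python3 go.py 463.2 55 60 68.3
```

```text
shift cm [  9.38 -23.99   5.28] turn [ 0.001 -0.    -0.339] t 22.8 F [-0.6  1.   0.5] w 61.1 pos [ 582.1 -173.4  133. ] yaw 48.9
time_s: 23.6
ee_pos: [0.4631, 0.0524, 0.331]
eef_rot: [-3.141, 0.0, 1.191]
force: [0.6, -0.4, -0.2]
grip_width: 0.0695
grip_force: 0.0
shift cm [ 0.25 -0.09  7.2 ] turn [-0.001  0.    -0.001] t 23.6 F [ 0.6 -0.4 -0.2] w 69.5 pos [463.1  52.4 132. ] yaw 68.2
```

```bash
python3 -m jog '[[0.25,-0.05,3,0,0,0],[0.25,-0.05,6,0,0,0],[0.25,-0.05,9,0,0,0],[0.25,-0.05,9.5,0,0,0],[0.25,-0.05,9.5,0,0,0],[0.25,-0.05,9.5,0,0,0]]'; python3 go.py 463.2 55 16 68.3
```

```text
time_s: 24.2
ee_pos: [0.4638, 0.0551, 0.2377]
eef_rot: [3.14, -0.001, 1.192]
force: [0.5, 0.1, -0.7]
grip_width: 0.0692
grip_force: 0.0
shift cm [-0.03 -0.05  2.27] turn [ 0.001 -0.001 -0.   ] t 24.2 F [ 0.5  0.1 -0.7] w 69.2 pos [463.8  55.1  38.7] yaw 68.3
```

```bash
python3 -m jog '[[0,0,0.6,0,0,0],[0,0,1.2,0,0,0],[0,0,1.7,0,0,0],[0,0,2.1,0,0,0],[0,0,2.2,0,0,0],[0,0,2.2,0,0,0]]'; python3 -m jog '[[0,0,0,0,0,0],[0,0,0,0,0,0],[0,0,0,0,0,0],[0,0,0,0,0,0]]' 0 5; python3 go.py 463.2 55 16 68.3
```

```text
time_s: 24.8
ee_pos: [0.4631, 0.0556, 0.2144]
eef_rot: [-3.141, 0.0, 1.193]
force: [-0.1, 0.7, 0.2]
grip_width: 0.07
grip_force: 0.0
time_s: 25.2
ee_pos: [0.4632, 0.0556, 0.2147]
eef_rot: [3.141, -0.0, 1.193]
force: [0.5, 0.9, 0.5]
grip_width: 0.0601
grip_force: 5.0
shift cm [-0.05  0.02 -0.03] turn [ 0.    -0.     0.001] t 25.2 F [0.5 0.9 0.5] w 60.1 pos [463.2  55.6  15.7] yaw 68.3
```

Die gripped at 60.1 mm width. I tighten and lift straight.

```bash
python3 -m jog '[[0,0,0,0,0,0],[0,0,0,0,0,0],[0,0,0,0,0,0],[0,0,-0.3,0,0,0],[0,0,-0.8,0,0,0],[0,0,-1.4,0,0,0],[0,0,-2,0,0,0],[0,0,-2,0,0,0]]' 0 60; python3 -m jog '[[0,0,-1,0,0,0],[0,0,-2,0,0,0],[0,0,-3.5,0,0,0],[0,0,-5,0,0,0],[0,0,-6,0,0,0],[0,0,-6,0,0,0]]'; python3 go.py 507 207.5 60 55.2; python3 -c "
from station import ctrl;print(ctrl.get_obs()['moment'])"
```

```text
time_s: 26.0
ee_pos: [0.4632, 0.0556, 0.2354]
eef_rot: [3.141, -0.0, 1.193]
force: [0.1, 0.4, -5.0]
grip_width: 0.0591
grip_force: 59.9
time_s: 26.6
ee_pos: [0.4632, 0.0556, 0.2959]
eef_rot: [3.14, -0.001, 1.193]
force: [0.8, 0.7, -5.7]
grip_width: 0.0597
grip_force: 59.9
shift cm [15.73 -1.54  3.7 ] turn [ 0.002 -0.001  0.229] t 26.6 F [ 0.8  0.7 -5.7] w 59.7 pos [463.2  55.6  96.9] yaw 68.3
[-0.1165084   0.09994285  0.00581725]
```

```bash
python3 go.py 503.6 201.8 60 55.2;python3 -m jog '[[15.1,-1.7,0,0,0,0.1],[15.1,-1.7,0,0,0,0.229],[15.1,-1.7,0,0,0,0.229],[15.1,-1.7,0,0,0,0.229],[15.1,-1.7,3,0,0,0.229],[15.1,-1.7,5,0,0,0.229],[15.1,-1.7,5,0,0,0.229],[15.1,-1.7,5,0,0,0.229]]'; python3 go.py 503.6 201.8 20 55.2
```

```text
shift cm [15.08 -1.65  3.7 ] turn [ 0.002 -0.001  0.229] t 26.6 F [ 0.8  0.7 -5.7] w 59.7 pos [463.2  55.6  96.9] yaw 68.3
time_s: 27.4
ee_pos: [0.5031, 0.202, 0.2446]
eef_rot: [-3.141, 0.001, 0.964]
force: [-0.3, 0.0, -5.0]
grip_width: 0.0596
grip_force: 59.9
shift cm [0.01 0.05 2.56] turn [-0.001  0.001  0.   ] t 27.4 F [-0.3  0.  -5. ] w 59.6 pos [503.1 202.   45.6] yaw 55.2
```

```bash
python3 -m jog '[[0,0.05,1,0,0,0],[0,0.05,2,0,0,0],[0,0.05,2.6,0,0,0],[0,0.05,2.8,0,0,0],[0,0.05,2.8,0,0,0]]'; python3 -m jog '[[0,0,0.2,0,0,0],[0,0,0.4,0,0,0],[0,0,0.45,0,0,0],[0,0,0.45,0,0,0]]';python3 go.py 503.6 201.8 11.7 55.2
```

```text
time_s: 27.9
ee_pos: [0.5035, 0.2019, 0.2163]
eef_rot: [-3.141, 0.0, 0.964]
force: [-0.1, 0.5, -5.3]
grip_width: 0.0596
grip_force: 59.9
time_s: 28.3
ee_pos: [0.5035, 0.2019, 0.2121]
eef_rot: [-3.142, 0.0, 0.964]
force: [0.8, -1.0, -5.2]
grip_width: 0.0591
grip_force: 59.9
shift cm [-0.    0.02  0.14] turn [-0.  0.  0.] t 28.3 F [ 0.8 -1.  -5.2] w 59.1 pos [503.5 201.9  13.1] yaw 55.2
```

Below the lip tops with no contact. Down to the floor.

```bash
python3 -m jog '[[0,0,0.08,0,0,0],[0,0,0.08,0,0,0]]'; python3 -m jog '[[0,0,0.06,0,0,0],[0,0,0.06,0,0,0]]'; python3 -m jog '[[0,0,0.04,0,0,0],[0,0,0.04,0,0,0]]'
```

```text
time_s: 28.5
ee_pos: [0.5035, 0.2019, 0.2112]
eef_rot: [3.142, 0.0, 0.964]
force: [-0.7, 1.1, -6.0]
grip_width: 0.0594
grip_force: 59.9
time_s: 28.7
ee_pos: [0.5035, 0.2019, 0.2108]
eef_rot: [3.141, -0.0, 0.964]
force: [-1.1, 0.6, -3.7]
grip_width: 0.059
grip_force: 59.9
time_s: 28.9
ee_pos: [0.5035, 0.2019, 0.2108]
eef_rot: [3.141, -0.0, 0.964]
force: [-3.8, -1.4, 4.1]
grip_width: 0.0596
grip_force: 59.9
```

```bash
python3 -m jog '[[0,0,0,0,0,0],[0,0,0,0,0,0],[0,0,0,0,0,0],[0,0,-2,0,0,0],[0,0,-6,0,0,0],[0,0,-11,0,0,0],[0,0,-15,0,0,0],[0,0,-17,0,0,0]]' 85 20; python3 go.py 250 480 205 55.2
```

```text
time_s: 29.7
ee_pos: [0.5035, 0.2019, 0.3842]
eef_rot: [3.139, -0.004, 0.964]
force: [0.7, -0.6, -0.7]
grip_width: 0.0803
grip_force: 0.0
shift cm [  8.39 -36.67  -2.06] turn [ 0.003 -0.004  0.   ] t 29.7 F [ 0.7 -0.6 -0.7] w 80.3 pos [503.5 201.9 185.2] yaw 55.2
```

```bash
python3 -m jog '[[8.4,-36.7,-2,0,0,0],[8.4,-36.7,-2,0,0,0],[8.4,-36.7,-2,0,0,0],[8.4,-36.7,-2,0,0,0],[8.4,-36.7,-2,0,0,0],[8.4,-36.7,-2,0,0,0],[8.4,-36.7,-2,0,0,0],[8.4,-36.7,-2,0,0,0]]'
python3 - <<'E'
from h import *
np.set_printoptions(precision=1,suppress=True)
for v in("top","side"):
    c=ctrl.camera(v); im=c["img"]; cv2.imwrite(f"pics/fin_{v}.png",im); ref=cv2.imread(f"pics/{v}0.png")
    d=cv2.absdiff(im,ref).max(2); b=np.array([0,0]) if v=="top" else np.array([.4,2.1])
    for n,p,z,r in(("plug",(.479,-.1085,.04),.04,22),("ring",(.596,.005,.02),.02,26),("dish",(.5815,-.1735,.0285),.0285,20),("die",(.507,.207,.028),.028,34)):
        q=proj(c,p)[0]+b; m=np.uint8(d>45)*255
        try:
            cc,h=hull(m,q,r); rr=cv2.minAreaRect(np.float32(ray(c,h[:,0]-b,z))*1000)
            print(v,n,ray(c,cc-b,z)*1000,"rect",np.round(rr[0],1),np.round(rr[1],1),round(rr[2],1))
        except Exception as e: print(v,n,e)
E
```

```text
time_s: 30.5
ee_pos: [0.2474, 0.4822, 0.4005]
eef_rot: [-3.141, -0.001, 0.966]
force: [0.7, -0.3, -0.3]
grip_width: 0.0796
grip_force: 0.0
top plug [[ 477.4 -110.6]] rect [ 477.4 -110.2] [39.3 43. ] 44.5
top ring [[593.6   5.7]] rect [593.2   7.3] [48.1 89.7] 43.0
top dish [[ 581.  -173.3]] rect [ 581.3 -172.6] [51.3 42.7] 90.0
top die [[505.7 206.7]] rect [506.2 207.2] [80.6 59.1] 53.9
side plug [[ 478.1 -105.6]] rect [ 475.9 -107.5] [61.7 41. ] 64.6
side ring [[592.1   7. ]] rect [593.4   7.7] [45.6 89.6] 8.7
side dish [[ 581.9 -164.4]] rect [ 582.7 -165.6] [47. 65.] 11.4
side die [[506.2 212.5]] rect [506.3 211.5] [89.5 65.7] 53.9
```

Every part is where it should be in both views, and the die (80x59 mm) lies lengthwise at 54°.

```bash
python3 -c "
from station import ctrl;print(ctrl.hand_in())"
```

```text
the job is handed in; nothing more can be done
None
```

I handed the job in at about 31 s: the plug was twisted about 70° and stands nose down in its stand, the ring lies over its peg, the dish sits on the middle of the charcoal and the die lies in its cradle. After the last move I checked positions only by measurement in both cameras, and the side-view figures for the dish and die ran 4–9 mm off the top-view ones, which I put down to shadows. The hand-in returned no verdict.

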